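Butt the specimen to the reference block and hold the probe on its mark

TASK

Slide the loose brass specimen along the blue holder until it sits flush against the fixed aluminium reference block, with no gap. Then take the orange hand probe out of its stand and hold it upright with the point of its sprung nose inside the ring mark on top of the specimen, pressing lightly so that the nose is about half pushed in (neither just touching nor bottomed out). Finish while still holding the probe there in the gripper, the specimen still flush, and leave the other things on the bench alone.

Things in the scene. Friction and masses are not known exactly. Their poses are not given: they have to be found in the camera images.
- holder: Blue plate fixed to the bench, 96 (x) x 240 (y) x 10 mm. A channel runs along its y between white rails (inner faces x = +-26.5, outer +-36.5, tops z = 16 mm; from y = -120 to +50). On it at the +y end, fixed: the aluminium reference block, 50 (x) x 60 (y) x 40 mm, y = +50 to +110, top z = 50. Origin: underside centre of the plate; z up.
- ref_face (a point): Centre of the reference block's face that looks at the specimen (holder y = +50, z = 30 mm); axes as the holder's, the block lies to +y.
- specimen: Loose brass block, 50 (x) x 60 (y) x 40 (z) mm, 0.2 to 0.42 kg, on the plate in the channel (1.5 mm play each side), 25 to 55 mm from the reference block. Push its outer end face (y = -30), or grip it across x above the rails, and slide it along holder +y. Origin: underside centre; y points to the reference block, z up. Flush: origin at holder y = +20.
- joint_face (a point): Centre of the specimen's end face that must meet the reference block (specimen y = +30 mm, z = 20 mm); axes as the specimen's.
- spot (a point): Centre of the ring mark on the specimen's top face: a small red dot in a white disc of 13 mm with a black ring round it, 18 mm outside, on the centre line 14 mm from the joint face (specimen y = +14 mm, z = 40 mm); axes as the specimen's.
- stand: Probe stand fixed to the bench: dark round foot, radius 45 mm, with an upright grey tube of 30 mm outside and about 19 mm inside diameter, its rim 80 mm above the bench. Origin: underside centre, z up.
- probe: Hand probe, 0.11 kg, upright in the stand. Origin: point of the released nose; z up along the probe. Steel nose 7 mm thick to z = 14, black barrel 16 thick to 64, flange 30 across to 68 (rests on the stand's rim, so the origin starts 16 mm above the bench), orange square handle 22 x 22, sides along x and y, to 129, black cap to 133.5. Grip the handle at z = 98; lift 65 mm straight up to clear.
- probe_tip (a point): Point of the sprung nose (moves with the nose); axes as the probe's. It is the probe's origin while the nose is released.
- probe_nose (a joint): How far the sprung nose is pushed into the barrel, m: 0 released, 0.008 bottomed out, half is 0.004. The spring starts at about 1 N and adds 0.5 N per mm (3 N at half travel).
- timer: Bystander, loose: white bench timer lying flat, 60x66x20 mm. Origin: underside centre. Leave alone.
- petri_2: Bystander, loose: pink petri dish, 61 mm across, 15 mm high. Origin: underside centre. Leave alone.
- beaker_100: Bystander, loose: small clear beaker, 51 mm across, 69 mm high. Origin: underside centre. Leave alone.
- vial_1: Bystander, loose: amber vial with white cap, 23 mm across, 46 mm high. Origin: underside centre. Leave alone.
- vial_3: Bystander, loose: clear-pink vial with white cap, 23 mm across, 46 mm high. Origin: underside centre. Leave alone.

How it is judged:
By the outcome, as a careful person would: the job done as asked, in the order asked, and still so for the second after the job is handed in, while the arm keeps its last pose, push and grip.
It also fails if it takes over 46 s, if anything falls off the work surface, if the arm or the gripper's body presses on something with over 40 N, if the wrist force passes 120 N, or if a joint passes its speed limit or range.

ROBOT

A 6-joint arm with a two-finger parallel gripper is mounted at the origin on a cart in front of the work surface, level with it; the furniture and walls round the work are solid. World frame = base frame: x ahead of the robot, y to its left, z up, the work surface at z = 0. Lengths are in m, angles in degrees, forces in N, time in s.
With the tool pointing down it reaches from about 0.25 to 0.725 m from the base axis. Payload 9.7 kg.
Tool frame: the origin (TCP) lies between the finger pads; the fingertips stand 17 mm ahead of it and the grasp point (between the pads) lies 2 mm behind it; z points along the fingers, y is the direction in which the jaws open and shut (so a half turn about z gives the same grasp; the last joint's range is limited). The gripper opens to 85 mm and grips with 20 to 120 N. Pads are 22 mm wide; open, the fingers measure 114 mm over their backs; the gripper's body (76 mm by 85 mm) begins 54 mm behind the grasp point. The pads swing forward as they close: fully open they stand 13 mm farther back than shut.
Start: joints at [65.432, 4.979, 10.078, 95.1, 0, 90], TCP at [0.229, 0.5, 0.248] pointing down, gripper open.
Joint ranges: [-179.16, 179.16], [-48.56, 103.87], [-65.8, 70.77], [-126.05, 130.52], [-82.76, 87.17], [-180, 180]. Speed limits (degrees/s): [127.2, 127.2, 147.25, 180, 180, 180].

INTERFACE

Orientations are given as [roll, pitch, yaw] about the fixed x, y, z axes, in that order (R = Rz(yaw) Ry(pitch) Rx(roll)).
In Python, from workcell import monitor, cams, order gives the robot as it stands. The module is installed in compiled form; this text tells all that it offers.
- The arm moves only by the shell command python3 -m handwheel 'ROWS' [OPENING] [FORCE]. ROWS is JSON, a list of rows, each a list of 6 numbers: the shift along the tool's x, y, z in m, then the turn, a rotation vector about the tool's x, y, z in degrees. In form: [[tx, ty, tz, wx, wy, wz], ...]. A call has exactly 8 rows; each row shifts and turns the commanded pose from where the row before left it, along the tool's axes as they then stand; what a row does not reach is not made up. A row lasts 1/12 s, in which the tool goes at most 41.7 mm and 7.16 degrees, less where a joint would pass 70% of its speed; a pose out of reach is approached as far as the arm can. A call is refused whole if a number of a shift passes 0.0417 or a number of a turn 7.16, either way. A call with a gripper value outside its range is refused whole. OPENING is the opening, from -1 (shut) to 1 (fully open), set as the call begins (- or left out, the last holds). The fingers move at their own pace and stop on an object; FORCE is the grip in N (left out, the last holds). Time passes only in rows, so rows that do not move let the fingers close, or fill a call up. It gives the time, the measured TCP pose, the force and the opening at its end, in the units of the state.
- monitor.get_obs(): the state, without advancing time (a new reading comes with each control period).
- cams.camera(name): name is "side" or "top" or "wrist"; returns a dict with "img" (480x640x3 uint8, red, green, blue), "depth" (480x640 float32, m along the optical axis (not along the pixel's ray), 0 where there is no reading), "fx", "fy", "cx", "cy" (pixels), "distortion" ([k1, k2, p1, p2, k3] as OpenCV has them; the pictures are not rectified), "rvec" (rotation vector, rad) and "tvec" (3), from world to camera coordinates, as OpenCV has them; the wrist camera has in their place "tool_from_camera" (4x4, takes a point from camera to tool coordinates, whose origin is the TCP and whose axes are the flange's). Camera axes: x right, y down, z forward; pixel columns grow to the right and rows downward; lengths in m; the calibration is good to about 2 mm. A picture is of the moment at which its call begins: read the wrist's pose just before it.
- order.job_done(): hands the job in, once; it reports no verdict.
The state is a dict: "time": time; "q": joint angles; "qd": joint speeds; "joint_efforts": joint torques, N m; "ee_pos": TCP position; "tcp_rot": TCP orientation; "wrist_force": force on the tool from outside, world axes, zero at the start; "torque": the same for the moment, N m; "opening": finger opening in m.
Only numpy, scipy, OpenCV 4.12 (cv2) and the standard library are available. Lean on these libraries where they do the work, as an engineer would, in place of code of your own. Each camera call takes 0.05 s, during which the arm holds its last target. There are 200 camera calls.

## Working session

There is one attempt and no reset: what is moved stays moved. The work goes in short steps, Python scripts to look and compute and a shell command to move; the robot and the scene stay as the last step left them, time stands still between calls to the robot, and variables do not carry over. Pictures are saved under pics/ and viewed, about 8 in all and at most 12, crops included, and the job is handed in when it is done.

```bash
mkdir -p pics
cat > h.py <<'E'
import numpy as np, cv2
from scipy.spatial.transform import Rotation as R
from workcell import monitor, cams, order
def snap(n, f=None):
    o=monitor.get_obs(); c=cams.camera(n)
    if f: cv2.imwrite('pics/'+f, c['img'][:,:,::-1])
    if 'rvec' in c:
        T=np.eye(4); T[:3,:3]=cv2.Rodrigues(np.array(c['rvec'],float))[0]; T[:3,3]=np.ravel(c['tvec']); W=np.linalg.inv(T)
    else:
        T=np.eye(4); T[:3,:3]=R.from_euler('xyz',o['tcp_rot'],degrees=True).as_matrix(); T[:3,3]=o['ee_pos']; W=T@np.array(c['tool_from_camera'])
    K=np.array([[c['fx'],0,c['cx']],[0,c['fy'],c['cy']],[0,0,1]]); c['K']=K; c['W']=W; c['D']=np.array(c['distortion'],float)
    return c
def ray(c,uv):
    p=cv2.undistortPoints(np.array(uv,float).reshape(-1,1,2),c['K'],c['D']).reshape(-1,2)
    return np.c_[p,np.ones(len(p))]@c['W'][:3,:3].T, c['W'][:3,3]
def atz(c,uv,z):
    d,o=ray(c,uv); return o+d*((z-o[2])/d[:,2])[:,None]
def cloud(c):
    v,u=np.mgrid[0:480,0:640]; d,o=ray(c,np.c_[u.ravel(),v.ravel()])
    return (o+d*c['depth'].ravel()[:,None]).reshape(480,640,3)
E
python3 - <<'E'
from h import *
import pickle
print(monitor.get_obs())
for n in('top','side'):
    c=snap(n,n+'.png'); pickle.dump(c,open(n+'.pkl','wb')); print(n,c['W'].round(3).tolist(),c['fx'])
E
```

```text
{'time': 0.0, 'q': array([ 6.54330406e+01,  5.00938550e+00,  1.00346201e+01,  9.50995429e+01,
       -3.29783679e-04,  9.00007032e+01]), 'qd': array([ 0.00561055, -0.03652948, -0.05665618,  0.03945701,  0.02512918,
        0.03219235]), 'joint_efforts': array([ 1.35400926e-03, -5.20389855e+01,  4.64802897e+01,  1.63080404e-02,
        1.20186887e-04, -2.44493680e-05]), 'ee_pos': array([0.22858079, 0.50002167, 0.24760099]), 'tcp_rot': array([-1.79925692e+02,  3.30695416e-04,  1.55432338e+02]), 'wrist_force': array([ 0.64673658, -0.17619039,  0.8414876 ]), 'torque': array([-0.00888702, -0.01606535, -0.04360243]), 'opening': 0.0853056594123601}
top [[-0.071, -0.97, 0.232, 0.273], [-0.997, 0.069, -0.016, -0.001], [-0.001, -0.232, -0.973, 1.229], [0.0, 0.0, 0.0, 1.0]] 498.20154197086634
side [[-0.95, -0.177, 0.256, 0.225], [-0.311, 0.504, -0.806, 1.044], [0.014, -0.845, -0.534, 0.768], [0.0, 0.0, 0.0, 1.0]] 488.90202888655153
```

View pics/top.png

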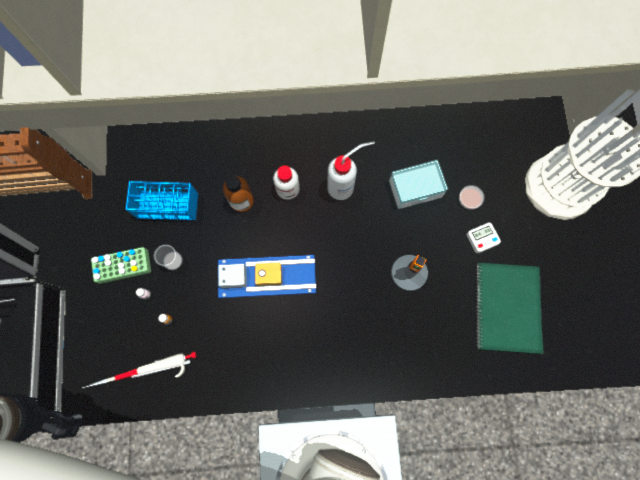

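View pics/side.png

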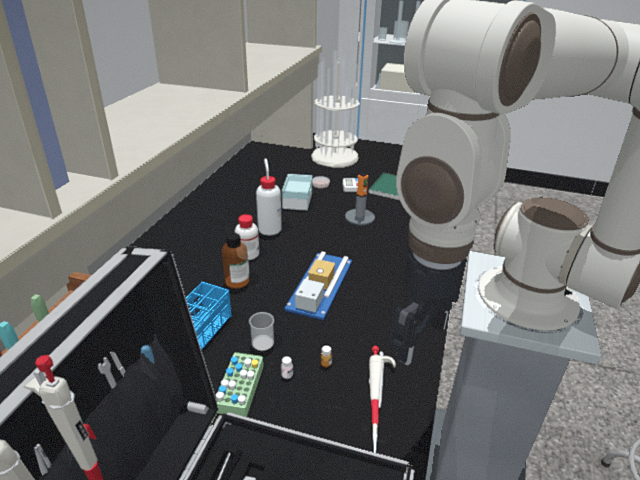

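Top view: the holder is at about (267,277), with the reference block at its left (+y world) end at (231,274). The specimen is at (267,273) with its ring at (262,272). The stand foot is at (410,273) and the handle at (418,264). Next I'll get the coordinates.

Run:
```python
from h import *
import pickle
c=pickle.load(open('top.pkl','rb')); P=cloud(c); im=c['img'].astype(int); hsv=cv2.cvtColor(c['img'],cv2.COLOR_RGB2HSV)
v,u=np.mgrid[0:480,0:640]
def rect(m,z,name):
    m=m.astype(np.uint8); n,l,s,ce=cv2.connectedComponentsWithStats(m); k=1+np.argmax(s[1:,4]); 
    uv=np.c_[u[l==k],v[l==k]]; p=atz(c,uv,z)
    r=cv2.minAreaRect((p[:,:2]*1000).astype(np.float32)); print(name,len(uv),r, 'cent',p.mean(0), 'depthz',np.median(P[l==k][:,2]), P[l==k].mean(0)); return l==k
box=lambda a,b,cc,d:(u>a)&(u<b)&(v>cc)&(v<d)
h=box(205,330,245,310)
rect(h&((hsv[...,1]>100)&(abs(hsv[...,0].astype(int)-110)<20)|(im.min(2)>140)|((abs(hsv[...,0].astype(int)-22)<10)&(hsv[...,1]>100))),0.013,'holder')
rect(h&(abs(hsv[...,0].astype(int)-22)<10)&(hsv[...,1]>120),0.05,'spec')
rect(h&(P[...,2]>0.04),0.05,'high')
s=box(380,440,240,300)
rect(s&(abs(hsv[...,0].astype(int)-12)<10)&(hsv[...,1]>150),0.145,'handle')
q=s&(P[...,2]>0.13); print('handle top',P[q].mean(0),q.sum())
m=s&(P[...,2]>0.002)&(P[...,2]<0.03); rect(m,0.01,'foot')
```

```text
holder 3690 ((496.44921875, 122.18267822265625), (243.26649475097656, 99.55474090576172), 88.83830261230469) cent [0.49614167 0.12075627 0.013     ] depthz 0.012669773285118424 [0.49309093 0.1187144  0.02939005]
spec 485 ((494.365234375, 114.52263641357422), (57.743408203125, 51.46643829345703), 87.07713317871094) cent [0.4938738  0.11292211 0.05      ] depthz 0.049992877074618525 [0.49399235 0.11299488 0.04924595]
high 569 ((498.5662841796875, 202.64466857910156), (64.6976547241211, 51.008262634277344), 85.87947082519531) cent [0.49835001 0.20264667 0.05      ] depthz 0.04984600600258138 [0.49645267 0.20094723 0.06021385]
handle 70 ((478.9016418457031, -219.7091827392578), (31.28642463684082, 26.854124069213867), 11.524740219116211) cent [ 0.47671323 -0.22091891  0.145     ] depthz 0.13698975919287737 [ 0.48091318 -0.2253389   0.12278822]
handle top [ 0.45959479 -0.20815216  0.25032774] 125
foot 847 ((467.88604736328125, -222.29959106445312), (92.22669982910156, 120.32876586914062), 55.27450942993164) cent [ 0.47568063 -0.22721919  0.01      ] depthz 0.008426521637061812 [ 0.47592741 -0.2274978   0.00848214]
```

```bash
python3 -m handwheel '[[-0.027,-0.019,0,0,0,0],[-0.027,-0.019,0,0,0,0],[-0.027,-0.019,0,0,0,0],[-0.027,-0.019,0,0,0,0],[-0.027,-0.019,0,0,0,0],[-0.027,-0.019,0,0,0,0],[-0.027,-0.019,0,0,0,0],[-0.027,-0.019,0,0,0,0]]' -1 40
python3 -m handwheel '[[-0.027,-0.019,0,0,0,0],[-0.027,-0.019,0,0,0,0],[-0.027,-0.019,0,0,0,0],[-0.027,-0.019,0,0,0,0],[-0.027,-0.019,0,0,0,0],[-0.027,-0.019,0,0,0,0],[-0.027,-0.019,0,0,0,0],[-0.027,-0.019,0,0,0,0]]'
python3 -m handwheel '[[0,0,0,0,0,7],[0,0,0,0,0,7],[0,0,0,0,0,7],[0,0,0,0,0,7],[0,0,0,0,0,7],[0,0,0,0,0,7],[0,0,0,0,0,7],[0,0,0,0,0,7]]'
python3 - <<'E'
from h import *
import pickle
c=snap('wrist','w1.png'); pickle.dump(c,open('w1.pkl','wb')); o=monitor.get_obs(); print(o['ee_pos'],o['tcp_rot'],o['wrist_force'],np.array(c['tool_from_camera']).round(3).tolist(),c['fx'])
E
```

```text
time: 0.77
ee_pos: [0.3623, 0.2706, 0.2481]
tcp_rot: [-180.0, -0.0, 155.4]
wrist_force: [0.6, 1.3, 0.0]
opening: 0.0001
time: 1.43
ee_pos: [0.4956, 0.0424, 0.2481]
tcp_rot: [-180.0, -0.0, 155.4]
wrist_force: [-0.1, 0.9, -0.4]
opening: 0.0002
time: 2.1
ee_pos: [0.495, 0.0441, 0.2479]
tcp_rot: [-180.0, -0.0, 99.1]
wrist_force: [-0.1, -0.6, -0.3]
opening: -0.0
[0.49505919 0.04406885 0.24795225] [-1.79962984e+02  2.90114014e-04  9.85675235e+01] [ 0.38199506  0.58997047 -0.17273119] [[-0.0, -0.965, -0.261, 0.065], [1.0, -0.0, -0.0, -0.001], [0.0, -0.261, 0.965, -0.125], [0.0, 0.0, 0.0, 1.0]] 347.68404019498655
```

View pics/w1.png

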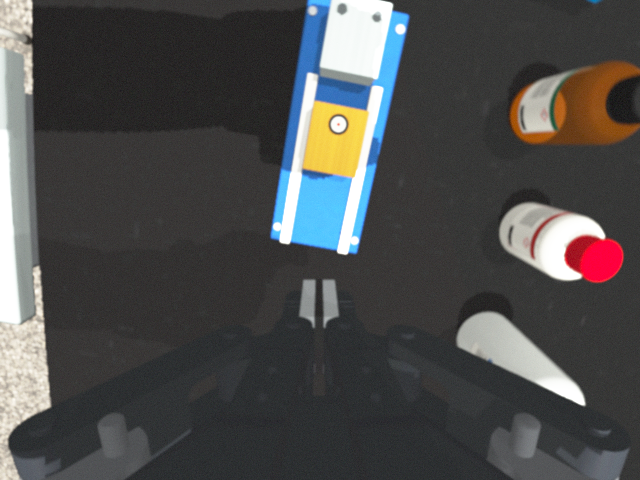

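The wrist view shows the specimen at (336,138), its ring at (339,124), the reference block front edge at about row 75–82, and the rails running straight. I'll measure these.

Run:
```python
from h import *
import pickle
c=pickle.load(open('w1.pkl','rb')); hsv=cv2.cvtColor(c['img'],cv2.COLOR_RGB2HSV); g=cv2.cvtColor(c['img'],cv2.COLOR_RGB2GRAY)
P=cloud(c)
v,u=np.mgrid[0:480,0:640]
m=(abs(hsv[...,0].astype(int)-22)<8)&(hsv[...,1]>120)&(v<200)&(u>280)&(u<400)
print('hs',np.median(P[m][:,2]))
for z in(.05,):
    p=atz(c,np.c_[u[m],v[m]],z); cnt=cv2.minAreaRect((p[:,:2]*1000).astype(np.float32)); print(cnt,cv2.boxPoints(cnt))
# ring: dark + white near (339,124)
w=(g>190)&(abs(u-339)<9)&(abs(v-124)<9); print('ring px',u[w].mean(),v[w].mean(), atz(c,[[u[w].mean(),v[w].mean()]],.05))
# rails: bright white, per-row centres
L=[];Rr=[]
for r in range(95,235,5):
    row=(c['img'][r].min(1)>200); xs=np.flatnonzero(row); xs=xs[(xs>270)&(xs<400)]
    if len(xs)<4: continue
    cx=(xs[0]+xs[-1])/2; a=xs[xs<cx]; b=xs[xs>cx]; L.append([a.mean(),r]); Rr.append([b.mean(),r])
for k in(L,Rr):
    p=atz(c,k,.016); f=np.polyfit(p[:,1],p[:,0],1); print('rail x at y=.1',np.polyval(f,.1),'yaw deg',-np.degrees(np.arctan(f[0])), 'resid',np.std(p[:,0]-np.polyval(f,p[:,1])))
# blue plate
b=(abs(hsv[...,0].astype(int)-108)<14)&(hsv[...,1]>120)&(v<260)&(u>260)&(u<420)
p=atz(c,np.c_[u[b],v[b]],.01); cnt=cv2.minAreaRect((p[:,:2]*1000).astype(np.float32)); print('plate',cnt, p[:,1].min())
# ref block front edge: z discontinuity at top
pp=P[(P[...,2]>.044)&(v<95)&(u>300)&(u<400)]; print('ref ymin',np.percentile(pp[:,1],[0,2,5]))
print('rail corners',atz(c,[[281,243],[350,253]],.016), 'ref top front corners',atz(c,[[320,70],[378,78]],.05))
```

```text
hs 0.04962405539871198
((496.98956298828125, 115.64141845703125), (59.23286819458008, 48.47114944458008), 88.51496887207031) [[471.99457   86.66301 ]
 [520.44946   85.406845]
 [521.98456  144.61983 ]
 [473.52966  145.87599 ]]
ring px 338.29319371727746 123.92670157068063 [[0.49786044 0.12981419 0.05      ]]
rail x at y=.1 0.4662811756155954 yaw deg -3.191629061851124 resid 0.0029151630405341803
rail x at y=.1 0.5274797763772607 yaw deg -0.34268722978514277 resid 0.0037116074465073
plate ((497.5258483886719, 122.974609375), (240.93797302246094, 97.99027252197266), 88.586669921875) 0.001723112091666909
ref ymin [0.10801853 0.17356487 0.17501667]
rail corners [[0.45975103 0.00299582 0.016     ]
 [0.53447032 0.00364927 0.016     ]] ref top front corners [[0.47476455 0.17124062 0.05      ]
 [0.52523366 0.17294481 0.05      ]]
```

```bash
python3 -m handwheel '[[0,0,0.026,0,0,5],[0,0,0.026,0,0,5],[0,0,0.026,0,0,0],[0,0,0.026,0,0,0],[0,0,0.026,0,0,0],[0,0,0.026,0,0,0],[0,0,0.026,0,0,0],[0,0,0.026,0,0,0]]'
python3 -m handwheel '[[0.005,0,0,0,0,0],[0.005,0,0,0,0,0],[0.005,0,0,0,0,0],[0.005,0,0,0,0,0],[0.005,0,0,0,0,0],[0.005,0,0,0,0,0],[0.005,0,0,0,0,0],[0.005,0,0,0,0,0]]'
python3 -m handwheel '[[0.002,0,0,0,0,0],[0.002,0,0,0,0,0],[0.002,0,0,0,0,0],[0.002,0,0,0,0,0],[0.001,0,0,0,0,0],[0.001,0,0,0,0,0],[0,0,0,0,0,0],[0,0,0,0,0,0]]'
```

```text
time: 2.82
ee_pos: [0.4948, 0.0441, 0.0388]
tcp_rot: [-180.0, 0.0, 89.6]
wrist_force: [-0.1, 0.7, -0.4]
opening: 0.0001
time: 3.48
ee_pos: [0.496, 0.0844, 0.041]
tcp_rot: [179.9, 0.0, 89.4]
wrist_force: [-0.3, -2.8, 2.9]
opening: 0.0002
time: 4.15
ee_pos: [0.4956, 0.0942, 0.0402]
tcp_rot: [-180.0, -0.0, 89.4]
wrist_force: [-0.3, -0.9, 0.1]
opening: -0.0002
```

```bash
python3 -m handwheel '[[0.001,0,0,0,0,0],[0.001,0,0,0,0,0],[0.001,0,0,0,0,0],[0.001,0,0,0,0,0],[0.001,0,0,0,0,0],[0.001,0,0,0,0,0],[0,0,0,0,0,0],[0,0,0,0,0,0]]'
python3 - <<'E'
from h import *
import pickle
c=snap('top'); t=c['img'][235:315,195:335]; 
w=snap('wrist','w2.png')
cv2.imwrite('pics/t2.png',cv2.resize(t,None,fx=4,fy=4)[:,:,::-1])
E
```

```text
time: 4.82
ee_pos: [0.4956, 0.1003, 0.0402]
tcp_rot: [-180.0, -0.0, 89.4]
wrist_force: [0.7, 0.3, 0.3]
opening: 0.0002
```

View pics/w2.png

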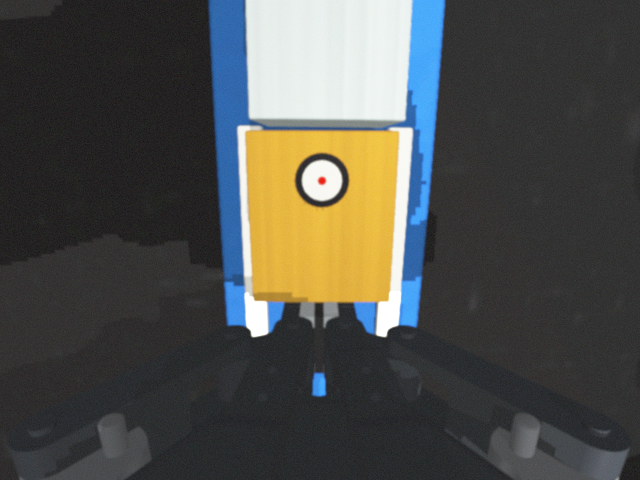

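The wrist view shows the specimen moving, with its front edge at row 130. The reference block's lower edge is at about row 125, so a gap of roughly 2 mm remains.

```bash
python3 -m handwheel '[[0.001,0,0,0,0,0],[0.001,0,0,0,0,0],[0,0,0,0,0,0],[0,0,0,0,0,0],[0,0,0,0,0,0],[0,0,0,0,0,0],[0,0,0,0,0,0],[0,0,0,0,0,0]]'
python3 -m handwheel '[[0.001,0,0,0,0,0],[0.001,0,0,0,0,0],[0,0,0,0,0,0],[0,0,0,0,0,0],[0,0,0,0,0,0],[0,0,0,0,0,0],[0,0,0,0,0,0],[0,0,0,0,0,0]]'
```

```text
time: 5.58
ee_pos: [0.4958, 0.1022, 0.0403]
tcp_rot: [180.0, -0.0, 89.4]
wrist_force: [0.9, 0.4, 0.3]
opening: 0.0001
time: 6.25
ee_pos: [0.4956, 0.1034, 0.0404]
tcp_rot: [-180.0, 0.1, 89.4]
wrist_force: [-1.0, -5.9, 0.9]
opening: 0.0002
```

```bash
python3 -m handwheel '[[0.001,0,0,0,0,0],[0.001,0,0,0,0,0],[0,0,0,0,0,0],[0,0,0,0,0,0],[0,0,0,0,0,0],[0,0,0,0,0,0],[0,0,0,0,0,0],[0,0,0,0,0,0]]'
python3 - <<'E'
from h import *
import pickle
c=snap('wrist','w3.png'); pickle.dump(c,open('w3.pkl','wb'))
cv2.imwrite('pics/w3c.png',cv2.resize(c['img'][90:230,220:440],None,fx=3,fy=3)[:,:,::-1])
im=c['img'].astype(int); u=np.arange(640);
red=(im[...,0]>150)&(im[...,1]<90)&(im[...,2]<90); red[250:]=0; ys,xs=np.nonzero(red); print('dot',xs.mean(),ys.mean(),len(xs),atz(c,[[xs.mean(),ys.mean()]],.05))
E
```

```text
time: 6.92
ee_pos: [0.4953, 0.1036, 0.0404]
tcp_rot: [-180.0, 0.3, 89.3]
wrist_force: [-3.2, -17.4, 5.5]
opening: -0.0001
dot 322.1818181818182 181.1818181818182 33 [[0.49638101 0.15727565 0.05      ]]
```

View pics/w3c.png

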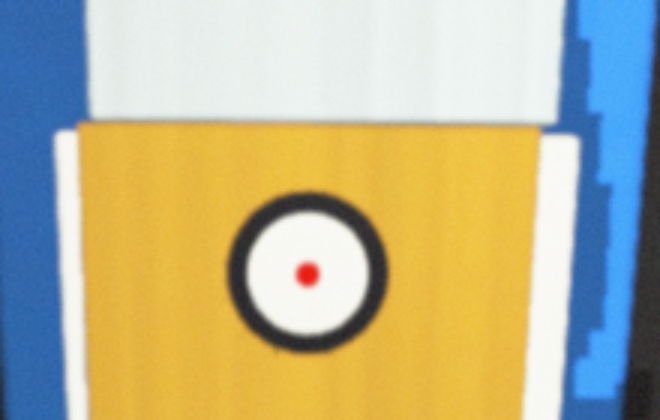

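The crop shows the brass meeting the aluminium with no gap across the full width, at crop row ~122, with 17 N of push. I'll back off and go look at the probe.

```bash
python3 -m handwheel '[[-0.002,0,0,0,0,0],[-0.003,0,0,0,0,0],[-0.01,0,0,0,0,0],[-0.015,0,0,0,0,0],[0,0,-0.03,0,0,0],[0,0,-0.04,0,0,0],[0,0,-0.04,0,0,0],[0,0,-0.04,0,0,0]]'
python3 -m handwheel '[[-0.02,0,-0.03,0,0,0],[-0.03,0,-0.03,0,0,0],[-0.031,0,0,0,0,0],[-0.031,0,0,0,0,0],[-0.031,0,0,0,0,0],[-0.031,0,0,0,0,0],[-0.031,0,0,0,0,0],[-0.031,0,0,0,0,0]]' 1 40
python3 -m handwheel '[[-0.031,0.004,0,0,0,0],[-0.031,-0.004,0,0,0,0],[-0.031,-0.004,0,0,0,0],[-0.031,-0.004,0,0,0,0],[-0.01,-0.004,0,0,0,0],[0,-0.002,0,0,0,0],[0,0,0,0,0,0],[0,0,0,0,0,0]]'
python3 - <<'E'
from h import *
import pickle
c=snap('wrist','w4.png'); pickle.dump(c,open('w4.pkl','wb')); o=monitor.get_obs(); print(o['ee_pos'],o['tcp_rot'],o['opening'])
E
```

```text
time: 7.63
ee_pos: [0.495, 0.0756, 0.1919]
tcp_rot: [-180.0, -0.0, 89.4]
wrist_force: [1.2, 0.2, -0.7]
opening: 0.0
time: 8.3
ee_pos: [0.4927, -0.1612, 0.2499]
tcp_rot: [180.0, -0.0, 89.4]
wrist_force: [0.4, -0.5, 0.3]
opening: 0.085
time: 8.97
ee_pos: [0.4778, -0.2924, 0.2499]
tcp_rot: [180.0, -0.0, 89.5]
wrist_force: [0.5, 0.1, -0.3]
opening: 0.0853
[ 0.47800883 -0.29219494  0.24999482] [ 1.79977760e+02 -8.71087429e-03  8.94921413e+01] 0.08554270241946248
```

View pics/w4.png

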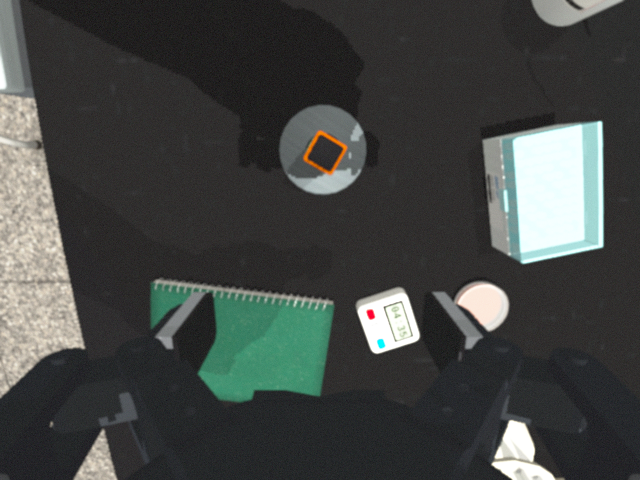

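The probe cap is at (326,153), an orange-edged square turned about 25–30°. The foot centre is at (323,150), and the timer and dish are well clear.

Run:
```python
from h import *
import pickle
c=pickle.load(open('w4.pkl','rb')); hsv=cv2.cvtColor(c['img'],cv2.COLOR_RGB2HSV).astype(int); v,u=np.mgrid[0:480,0:640]; P=cloud(c)
m=(hsv[...,0]<18)&(hsv[...,1]>140)&(hsv[...,2]>90)&(abs(u-326)<30)&(abs(v-153)<30)
p=atz(c,np.c_[u[m],v[m]],.145); r=cv2.minAreaRect((p[:,:2]*1000).astype(np.float32)); print(m.sum(),r)
t=(abs(u-326)<40)&(abs(v-153)<40)&(P[...,2]>.12); print(np.median(P[t][:,2]),P[t].mean(0))
f=(abs(u-323)<60)&(abs(v-150)<60)&(P[...,2]>.003)&(P[...,2]<.03); q=atz(c,np.c_[u[f],v[f]],.006); print('foot',cv2.minEnclosingCircle((q[:,:2]*1000).astype(np.float32)))
```

```text
512 ((481.4855041503906, -231.67361450195312), (22.40225601196289, 22.081571578979492), 59.076351165771484)
0.14869638415512937 [ 0.48120289 -0.23146929  0.15257319]
foot ((481.37823486328125, -231.61764526367188), 45.0186882019043)
```

```bash
python3 -m handwheel '[[0,0,0,0,0,6.1],[0,0,0,0,0,6.1],[0,0,0,0,0,6.1],[0,0,0,0,0,6.1],[0,0,0,0,0,6],[0.018,-0.009,0,0,0,0],[0.018,-0.009,0,0,0,0],[0.018,-0.01,0,0,0,0]]'
python3 -m handwheel '[[0,0,0.02,0,0,0],[0,0,0.02,0,0,0],[0,0,0.01,0,0,0],[0,0,0,0,0,0],[0,0,0,0,0,0],[0,0,0,0,0,0],[0,0,0,0,0,0],[0,0,0,0,0,0]]'
```

```text
time: 9.68
ee_pos: [0.4819, -0.2307, 0.2498]
tcp_rot: [180.0, -0.0, 59.1]
wrist_force: [-0.2, 0.5, -0.4]
opening: 0.0854
time: 10.35
ee_pos: [0.4819, -0.2327, 0.2007]
tcp_rot: [179.9, -0.0, 59.0]
wrist_force: [0.0, 0.0, 0.4]
opening: 0.0853
```

```bash
python3 -m handwheel '[[0,0,0.015,0,0,0],[0,0,0.015,0,0,0],[0,0,0.015,0,0,0],[0,0,0.015,0,0,0],[0,0,0.015,0,0,0],[0,0,0.0135,0,0,0],[0,0,0,0,0,0],[0,0,0,0,0,0]]'
python3 -m handwheel '[[0,0,0,0,0,0],[0,0,0,0,0,0],[0,0,0,0,0,0],[0,0,0,0,0,0],[0,0,0,0,0,0],[0,0,0,0,0,0],[0,0,0,0,0,0],[0,0,0,0,0,0]]' -1 50
```

```text
time: 11.02
ee_pos: [0.4814, -0.2325, 0.1114]
tcp_rot: [-180.0, 0.0, 59.0]
wrist_force: [0.7, 0.1, 0.7]
opening: 0.0857
time: 11.68
ee_pos: [0.4818, -0.2326, 0.1117]
tcp_rot: [180.0, -0.0, 59.0]
wrist_force: [-1.2, 1.0, 4.3]
opening: 0.0215
```

```bash
python3 -m handwheel '[[0,0,-0.006,0,0,0],[0,0,-0.011,0,0,0],[0,0,-0.013,0,0,0],[0,0,-0.013,0,0,0],[0,0,-0.013,0,0,0],[0,0,-0.013,0,0,0],[0,0,-0.012,0,0,0],[0,0,-0.009,0,0,0]]'
python3 -m handwheel '[[0.012,-0.006,0,0,0,0],[0.02,-0.011,0,0,0,0],[0.025,-0.014,0,0,0,0],[0.025,-0.014,0,0,0,0],[0.025,-0.014,0,0,0,0],[0.025,-0.014,0,0,0,0],[0.025,-0.014,0,0,0,0],[0.025,-0.014,0,0,0,0]]'
python3 -m handwheel '[[0.025,-0.014,0,0,0,0],[0.025,-0.014,0,0,0,0],[0.025,-0.014,0,0,0,0],[0.025,-0.014,0,0,0,0],[0.025,-0.014,0,0,0,0],[0.02,-0.01,0,0,0,0],[0.015,-0.007,0,0,0,0],[0,0,0,0,0,0]]'
python3 - <<'E'
from h import *
import pickle
c=snap('wrist','w5.png'); pickle.dump(c,open('w5.pkl','wb')); o=monitor.get_obs(); print(o['ee_pos'],o['tcp_rot'],o['opening'],o['wrist_force'])
E
```

```text
time: 12.35
ee_pos: [0.4819, -0.2326, 0.2034]
tcp_rot: [179.9, -0.0, 59.0]
wrist_force: [0.1, -0.6, -0.6]
opening: 0.0215
time: 13.02
ee_pos: [0.4881, -0.0225, 0.2011]
tcp_rot: [-180.0, 0.0, 59.0]
wrist_force: [0.6, 0.8, -0.2]
opening: 0.0215
time: 13.68
ee_pos: [0.4958, 0.1606, 0.2007]
tcp_rot: [-179.9, -0.0, 59.2]
wrist_force: [0.5, 0.6, -0.9]
opening: 0.0215
[0.49575017 0.15919879 0.20074437] [-1.79951716e+02  3.89957618e-02  5.91822397e+01] 0.021030967045928873 [ 0.19374229 -0.12563828 -1.02158517]
```

View pics/w5.png

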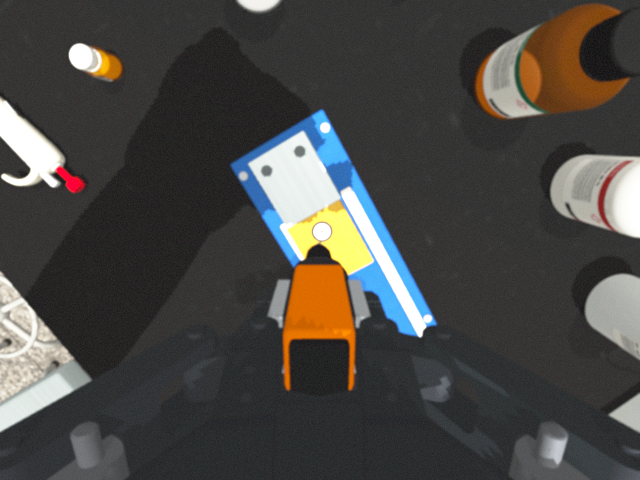

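The probe is held straight, and its nose tip is just below the ring at about (320,245). The ring is at (321,231). I'll zoom in to check tip and ring.

Run:
```python
from h import *
import pickle
c=pickle.load(open('w5.pkl','rb'))
cv2.imwrite('pics/w5c.png',cv2.resize(c['img'][205:275,270:370],None,fx=7,fy=7,interpolation=cv2.INTER_CUBIC)[:,:,::-1])
Wi=np.linalg.inv(c['W'])
def proj(p):
    return cv2.projectPoints(np.array(p,float).reshape(-1,1,3),cv2.Rodrigues(Wi[:3,:3])[0],Wi[:3,3],c['K'],c['D'])[0].reshape(-1,2)
p=np.array([0.49575,0.1592,0.20074])
print('tip,nosebase,barrelend.. pred',proj([p-[0,0,.0957],p-[0,0,.0817],p-[0,0,.0317]]), 'dot pred',proj([[.4964,.1573,.05]]))
g=c['img'].min(2); v,u=np.mgrid[0:480,0:640]; m=(g>200)&(abs(u-321)<14)&(abs(v-231)<14); print('white',u[m].mean(),v[m].mean(),u[m].min(),u[m].max(),v[m].min(),v[m].max(),atz(c,[[u[m].mean(),v[m].mean()]],.05))
print('TCP proj at ring z', c['W'][:3,3])
```

```text
tip,nosebase,barrelend.. pred [[319.93494823 248.77694694]
 [319.98555338 255.18727833]
 [320.23171987 286.44046248]] dot pred [[321.65682787 231.04663025]]
white 321.6587301587302 231.17460317460316 313 330 223 240 [[0.49634649 0.15720674 0.05      ]]
TCP proj at ring z [0.52895863 0.21600332 0.32588388]
```

View pics/w5c.png

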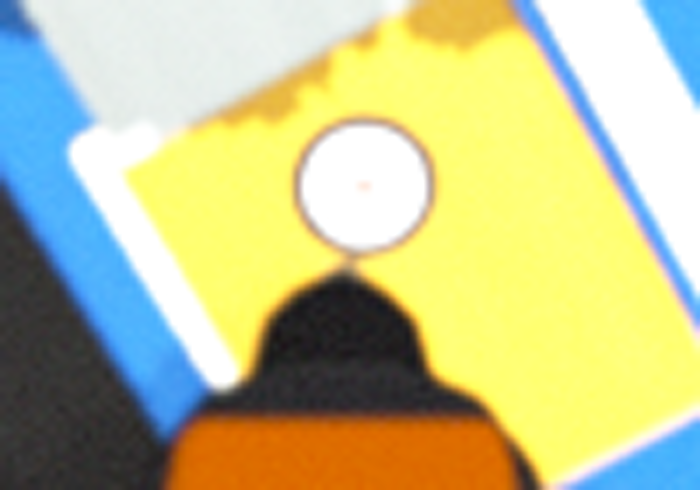

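```bash
python3 -m handwheel '[[-0.001,0.001,0.006,0,0,0],[0,0.0005,0.008,0,0,0],[0,0,0.008,0,0,0],[0,0,0.008,0,0,0],[0,0,0.008,0,0,0],[0,0,0.006,0,0,0],[0,0,0.003,0,0,0],[0,0,0,0,0,0]]'
python3 - <<'E'
from h import *
import pickle
A=[]
for i in range(12):
    c=snap('wrist' if i%2 else 'side'); o=monitor.get_obs(); A.append(np.r_[o['ee_pos'],o['wrist_force']])
    pickle.dump(c,open('w6.pkl' if i%2 else 's6.pkl','wb'))
A=np.array(A); print(A.mean(0).round(4),A.std(0).round(4),o['tcp_rot'])
w=pickle.load(open('w6.pkl','rb')); s=pickle.load(open('s6.pkl','rb'))
a=cv2.resize(w['img'][200:270,270:370],None,fx=4,fy=4,interpolation=cv2.INTER_CUBIC)
b=cv2.resize(s['img'][220:320,270:370],None,fx=4,fy=4,interpolation=cv2.INTER_CUBIC)
cv2.imwrite('pics/c6.png',np.hstack([np.vstack([a,np.zeros((120,400,3),np.uint8)]),b])[:,:,::-1])
E
```

```text
time: 14.4
ee_pos: [0.4968, 0.1556, 0.1533]
tcp_rot: [-180.0, 0.1, 59.0]
wrist_force: [0.6, 0.5, -1.8]
opening: 0.0213
[ 0.4973  0.1559  0.1545 -0.0506 -0.0484 -1.0078] [1.000e-04 1.000e-04 2.000e-04 4.615e-01 4.083e-01 4.877e-01] [ 1.79995566e+02 -3.96762321e-03  5.90340740e+01]
```

View pics/c6.png

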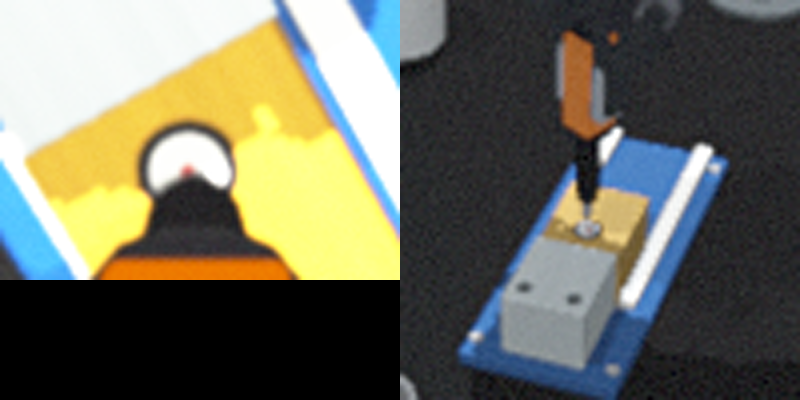

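```bash
cat > f.py <<'E'
from h import *
A=[]
for i in range(16):
    c=cams.camera('wrist'); o=monitor.get_obs(); A.append(np.r_[o['ee_pos'],o['wrist_force']])
print(o['time'],np.mean(A,0).round(4),o['tcp_rot'].round(2))
E
python3 -m handwheel '[[0.0007,-0.0015,0.002,0,0,0],[0,0,0.002,0,0,0],[0,0,0.002,0,0,0],[0,0,0.001,0,0,0],[0,0,0,0,0,0],[0,0,0,0,0,0],[0,0,0,0,0,0],[0,0,0,0,0,0]]'; python3 f.py
python3 -m handwheel '[[0,0,0.001,0,0,0],[0,0,0.001,0,0,0],[0,0,0.001,0,0,0],[0,0,0,0,0,0],[0,0,0,0,0,0],[0,0,0,0,0,0],[0,0,0,0,0,0],[0,0,0,0,0,0]]'; python3 f.py
```

```text
time: 15.67
ee_pos: [0.4963, 0.1573, 0.1473]
tcp_rot: [180.0, -0.0, 59.0]
wrist_force: [0.8, -0.1, -1.2]
opening: 0.0215
16.4667 [ 0.4962  0.1572  0.1473  0.1173  0.0824 -0.9812] [180.     0.    59.03]
time: 17.13
ee_pos: [0.4963, 0.1573, 0.1443]
tcp_rot: [180.0, -0.0, 59.0]
wrist_force: [-0.5, 0.4, 0.9]
opening: 0.0219
17.9333 [0.4963 0.1572 0.1443 0.2014 0.1302 0.6033] [180.     0.    59.03]
```

```bash
python3 -m handwheel '[[0,0,0.001,0,0,0],[0,0,0.001,0,0,0],[0,0,0.0008,0,0,0],[0,0,0,0,0,0],[0,0,0,0,0,0],[0,0,0,0,0,0],[0,0,0,0,0,0],[0,0,0,0,0,0]]'; python3 f.py
python3 - <<'E'
from h import *
w=snap('wrist'); s=snap('side')
a=cv2.resize(w['img'][180:280,260:380],None,fx=4,fy=4,interpolation=cv2.INTER_CUBIC)[:, :400]
b=cv2.resize(s['img'][240:310,285:355],None,fx=5.715,fy=5.715,interpolation=cv2.INTER_CUBIC)[:400,:400]
cv2.imwrite('pics/c7.png',np.hstack([a,b])[:,:,::-1])
E
```

```text
time: 18.6
ee_pos: [0.4963, 0.1572, 0.1415]
tcp_rot: [180.0, -0.0, 59.0]
wrist_force: [0.9, 0.0, 2.3]
opening: 0.0214
19.4 [0.4962 0.1572 0.1415 0.3725 0.1765 1.6627] [180.    -0.    59.03]
```

View pics/c7.png

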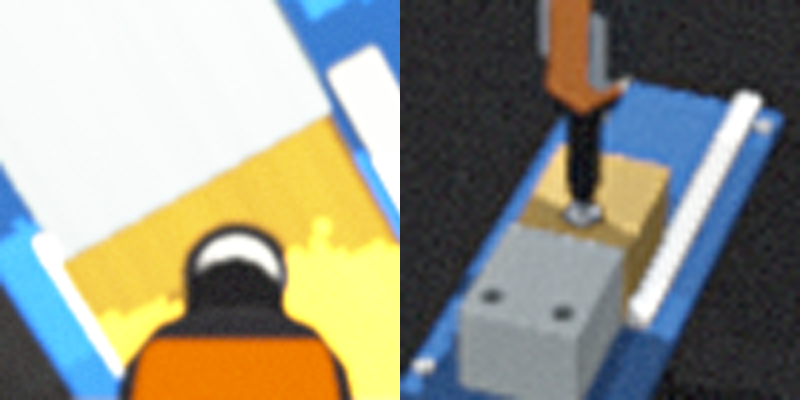

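```bash
python3 -c "
from workcell import order
print(order.job_done())"
```

```text
the job is handed in; nothing more can be done
None
```

I pushed the specimen along the channel until it met the reference block. Then I lifted the probe out of its stand and pressed its nose into the ring mark. I handed the job in at about 19.5 s, with the gripper still holding the probe there.

- **Flush:** the final push reached about 17 N, and a close view showed no gap across the full width. The last wrist picture, taken with the probe in place, still shows the joint closed.
- **Position:** the probe is upright (180.0 / 0.0°). Its axis is at (0.4962, 0.1572), within about 0.3 mm of the measured red dot at (0.4964, 0.1573). That assumes the tip lies on the tool axis. In the last pictures the nose lands inside the ring, though the barrel hides the dot itself.
- **Nose travel:** the two estimates differ slightly.
  - **By height:** about 4.0 to 4.2 mm.
  - **By force:** about 2.65 N, or roughly 3.3 mm at the stated spring rate. The measured rise was also lower than stated, at 0.38 N per mm.
  - Both are near half travel and well short of bottoming out.
- **Bystanders:** the timer, dish, beaker and vials were not approached. I did not take a final picture of all of them.

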